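Lock the angle plate and set the square to the chalk tick

ROBOT

A 6-joint arm with a two-finger parallel gripper is mounted at the origin on the work surface. World frame = base frame: x ahead of the robot, y to its left, z up, the work surface at z = 0. Lengths are in m, angles in rad, forces in N, time in s.
With the tool pointing down it reaches from about 0.3 to 0.775 m from the base axis. Payload 14.6 kg.
Tool frame: the origin (TCP) lies at the very end of the fingers, on their centre line; the grasp point (between the pads) lies 19 mm behind it; z points along the fingers, y is the line along which they close (so a half turn about z gives the same grasp; the last joint's range is limited). The gripper opens to 94 mm and grips with 3 to 60 N. Pads are 16 mm wide; open, the fingers measure 119 mm over their backs; the gripper's body (75 mm by 177 mm) begins 78 mm behind the grasp point.
Start: joints at [-1.243, 0.3, 1.521, -0, 1.321, -0.067], TCP at [0.212, -0.508, 0.166] pointing down, gripper open.
Joint ranges: [-3.03, 3.03], [-0.79, 2.21], [0.23, 2.52], [-1.04, 4.18], [0, 3.07], [-2.55, 2.55]. Speed limits (rad/s): [2.22, 2.22, 2.57, 3.14, 3.14, 3.14].

INTERFACE

Orientations are given as [roll, pitch, yaw] about the fixed x, y, z axes, in that order (R = Rz(yaw) Ry(pitch) Rx(roll)).
In Python, from station import ctrl gives the robot as it stands.
- The arm moves only by the tool move_arm, never from a script. Its argument "increments" is a list of rows, each a list of 7 numbers: the opening, from 0 (shut) to 1 (fully open), then the shift along the tool's x, y, z in units of 50 mm (1.0 is 50 mm), then the turn, a rotation vector about the tool's x, y, z in rad. In form: [[claw, tx, ty, tz, rx, ry, rz], ...]. A call has 1 to 20 rows; each row shifts and turns the commanded pose from where the row before left it, along the tool's axes as they then stand; what a row does not reach is not made up. A row lasts 1/10 s, in which the tool goes at most 50 mm and 8.59 degrees, less where a joint would pass 70% of its speed; a pose out of reach is approached as far as the arm can. A call is refused whole if a number of a shift passes 1 or a number of a turn 0.15, either way. A call with a gripper value outside its range is refused whole. The fingers move at their own pace and stop on an object; "force" is the grip in N (left out, the last holds). Time passes only in rows, so rows that do not move let the fingers close. It gives the time, the measured TCP pose, the force, the opening and the grip force at its end, in the units of the state.
- ctrl.get_obs(): the state, without advancing time (a new reading comes with each control period).
- ctrl.camera(name): name is "side" or "top"; returns a dict with "color" (400x640x3 uint8, blue, green, red), "K" (3x3 intrinsics, pixels), "pose" (4x4, takes a point from camera to world coordinates). Camera axes: x right, y down, z forward; pixel columns grow to the right and rows downward; lengths in m; the calibration is good to about 2 mm. A picture is of the moment at which its call begins. There is no depth.
- ctrl.hand_in(): hands the job in; it is judged then, once.
Trained networks look in a picture, given as the dict that the camera call returned (one of the last four; its "shot" number tells which), for a name from the list of things; names that differ only in an ending like _2 or _b are one class to them, and where a whole thing is asked for, a point or a joint stands for the part that bears it (a point fixed in the world has none). Each returns a list of dicts, best first, with "conf" (0 to 1); they miss things now and then, are a little off and sometimes report something else, mostly with a low value. They report only what shows in the picture. A call takes as long as a camera call. They do not tell look-alikes from the thing itself.
- ctrl.cut_out(name, picture): "mask" (400x640 bool, what is visible of it) and "centre" ([row, column] in pixels, amid what is visible of it).
The state is a dict: "time_s": time; "qpos": joint angles; "joint_vel": joint speeds; "tau": joint torques, N m; "ee_pos": TCP position; "eef_rot": TCP orientation; "force": force on the tool from outside, world axes, zero at the start; "moment": the same for the moment, N m; "grip_width": finger opening in m; "grip_force": force on a finger pad.
Only numpy, scipy, OpenCV 4.12 (cv2) and the standard library are available. Lean on these libraries where they do the work, as an engineer would, in place of code of your own. Each camera call takes 0.05 s, during which the arm holds its last target. There are 200 camera calls.

TASK

First press the angle plate's lock lever fully down to its stop, to lock the table. Then pick up the larger of the two try squares and lay it, the same way up as it lies now, on the clamped sloping steel plate as if to scribe a line down it from the chalk tick: stock flush along the plate's upper edge, blade flat on the face pointing down the slope, and the blade's outer edge (the one in line with the end of the stock) on the tick. Set it down in the gripper rather than dropping it, let go, and leave the other loose things where they are.

Things in the scene. Friction and masses are not known exactly. Their poses are not given: they have to be found in the camera images.
- angle_base: cast base, 210 x 180 x 18, of an adjustable angle plate, fixed to the bench. Origin: centre of its underside. The table's hinge runs along its y at x -85, z 35; the table rises from there towards +x at 27 to 38 degrees, held rigidly. Near the hinge two step clamps, at y +-75, hold the plate; they stand up to 34 above the plate's face and end 140 or more from its upper edge
- work_plate: dark steel plate, 165 (down the slope) x 220 x 10 thick, clamped on the table, its upper edge overhanging the table by 35. Origin: middle of the upper edge, on the upper face. x points up the slope (face from x -165 to 0; the edge face is x = 0), y along the upper edge (-110 to 110), z square out of the face
- tick (a point): the chalk tick: a white stroke 4 wide that runs 34 down the face from the upper edge and on over the edge face. This point is the stroke's centre line at the upper edge, on the face. Same axes as work_plate; it lies at y from -55 to -5 of the plate
- lock_lever (a joint): the lock lever's angle in rad: 0 = 60 degrees above level, 1.05 = level and at its stop (locked; above 0.98 counts). Starts between 0 and 0.4. Stiff: takes about 5 N at the grip to turn, and stays where it is left
- lever_pivot (a point): point on the lever's turning axis, in the vertical plane in which its grip swings. The axis is the base's y; the lever points towards the base's -x and upwards, and goes down as it locks. The pivot stands 58 above the bench
- lever_tip (a point): in the lever's black plastic grip, 21 in diameter, 105 from lever_pivot and 7 short of the straight part's end; the grip swings 58 outside the angle plate's base on its -y side and 38 outside the work plate
- large_square: the larger try square, 0.3 kg +-20%, flat on the bench left or right of the angle plate. Aluminium stock 90 (y) x 28 (x) x 20 thick; steel blade 40 wide, 4 thick, reaching 135 beyond the stock to -x, at the stock's -y end (outer edge in line with it), 8 above the underside, 8 below the top. Origin: centre of the stock's underside. Laid in place, its axes are those of work_plate; let go, it stays
- square_heel (a point): on the large square: outer edge of the blade where it meets the stock's inner face, at the level of the blade's underside (x -14, y -45, z 8 of large_square). It belongs on tick
- square_end (a point): on the large square: the other end of the stock's inner face, same level (x -14, y 45, z 8). It belongs on the plate's upper edge
- square_toe (a point): on the large square: tip of the blade's outer edge, underside (x -149, y -45, z 8)
- small_square: a smaller try square of the same shape (stock 60 long, 20 wide, 14 thick; blade reaches 85 beyond the stock). Not the one to use. Origin: centre of the stock's underside; blade towards its -x, stock along its y
- flat_file: a hand file with a wooden handle, 325 long over all. Origin under the root of the file's blade; the blade runs along its +x
- bracket_a: a small bent U-bracket of black steel, 40 x 30 x 35 high. Origin: centre of its underside
- bracket_b: a second U-bracket like bracket_a
- bracket_c: a third U-bracket like bracket_a
- tube_offcut: a short offcut of 40 x 40 square steel tube, 90 long, lying flat. Origin: centre of its underside
Things that resemble listed ones, but are neither listed nor needed, are in the scene too. Leave any pink look-alike of the large_square alone.

How it is judged:
On the way, in this order (a step that is already met when the one before it is completed fails the run):
1. the lock lever is down at its stop, before the square is moved (value of joint lock_lever above 0.98 rad and distance of large_square from where it was at the start of the episode below 0.02 m), for 0.2 s.
2. the large square is brought down onto the plate while the gripper still holds it (contact force between the fingers and large_square above 1 N and contact force between large_square and work_plate above 0.3 N and distance between square_heel and tick below 0.05 m), for 0.1 s.
At the end, for the whole second after the job is handed in: Lock lever at its stop (above 0.98). Large square at rest on the plate: both ends of the stock's inner face within 2 mm of the upper edge face; heel, stock end and toe within 2 mm of the face's level; blade's outer edge within 4 mm of the tick's centre line (value of joint lock_lever above 0.98 rad and x of square_heel in the frame of work_plate between -0.002 and 0.002 m and x of square_end in the frame of work_plate between -0.002 and 0.002 m and z of square_heel in the frame of work_plate between -0.002 and 0.002 m and z of square_end in the frame of work_plate between -0.002 and 0.002 m and z of square_toe in the frame of work_plate between -0.002 and 0.002 m and y of square_heel in the frame of tick between -0.004 and 0.004 m and linear speed of large_square below 0.01 m/s); the robot touches nothing.
It fails at once if another loose thing is pushed more than 30 mm from its place (distance of any of small_square, flat_file, bracket_a, bracket_b, bracket_c, tube_offcut from where it was at the start of the episode above 0.03 m).
It fails at once if the square strikes the plate with more than 80 N (dropped or slammed) (contact force between large_square and work_plate above 80 N).
It also fails if it takes over 64 s, if anything falls off the work surface, if the arm or the gripper's body presses on something with over 40 N, if the wrist force passes 120 N, or if a joint passes its speed limit or range.

## Working session

There is one attempt and no reset: what is moved stays moved. The work goes in short steps, Python scripts to look and compute and a tool call to move; the robot and the scene stay as the last step left them, time stands still between calls to the robot, and variables do not carry over. Pictures are saved under pics/ and viewed, at most 10 in all, crops included, and the job is handed in when it is done.

Besides the shell and the picture viewer there is one more tool, called as name(argument=value, ...), one argument or row to a line, values as JSON. move_arm: Moves the arm, as the interface text tells. Its arguments: {"type":"object","properties":{"increments":{"type":"array","items":{"type":"array","items":{"type":"number"}}},"force":{"type":"number"}},"required":["increments"]}

```bash
ls; mkdir -p pics; python3 - <<'E'
from station import ctrl
import cv2,pickle
import numpy as np
np.set_printoptions(precision=4,suppress=True)
out={}
for n in("side","top"):
    p=ctrl.camera(n); out[n]=p; cv2.imwrite(f"pics/{n}0.png",p["color"]); print(n,p["K"],p["pose"])
    for t in("large_square","small_square","lock_lever","work_plate","angle_base","flat_file","bracket_a","tube_offcut"):
        r=ctrl.cut_out(t,p); print(t,[(round(float(d["conf"]),2),np.round(d["centre"]),int(d["mask"].sum())) for d in r][:5])
        out[n+t]=r
pickle.dump(out,open("o.pkl","wb"))
print(ctrl.get_obs())
E
```

```text
pics
side [[490.0126   0.     318.0681]
 [  0.     490.0126 191.5052]
 [  0.       0.       1.    ]] [[ 0.9278 -0.1877  0.3224 -0.0113]
 [-0.3727 -0.5032  0.7797 -1.1142]
 [ 0.0159 -0.8435 -0.5369  0.8703]
 [ 0.      0.      0.      1.    ]]
large_square [(0.86, array([288., 365.]), 989), (0.68, array([308., 250.]), 1066)]
small_square []
lock_lever [(0.64, array([217., 358.]), 265)]
work_plate [(0.57, array([188., 354.]), 2115)]
angle_base [(0.63, array([201., 351.]), 3248), (0.35, array([213., 357.]), 322)]
flat_file [(0.53, array([148., 352.]), 85)]
bracket_a [(0.73, array([287., 465.]), 285), (0.63, array([238., 445.]), 228)]
tube_offcut [(0.88, array([169., 376.]), 303)]
top [[400.4435   0.     314.9936]
 [  0.     400.4435 198.7755]
 [  0.       0.       1.    ]] [[-0.0073 -0.9787  0.2052  0.208 ]
 [-1.      0.0083  0.0038  0.009 ]
 [-0.0054 -0.2052 -0.9787  1.3734]
 [ 0.      0.      0.      1.    ]]
large_square [(0.96, array([220., 412.]), 704), (0.59, array([284., 402.]), 569), (0.3, array([214., 222.]), 295)]
small_square [(0.82, array([210., 219.]), 295), (0.22, array([19
[... 168 characters left out ...]
y([220., 411.]), 685)]
flat_file [(0.97, array([154., 201.]), 616)]
bracket_a [(0.65, array([131., 384.]), 130), (0.51, array([152., 435.]), 108), (0.42, array([238., 272.]), 109)]
tube_offcut [(0.89, array([130., 258.]), 395)]
{'time_s': 0.9, 'qpos': array([-1.2426,  0.2999,  1.521 ,  0.    ,  1.3207, -0.0666]), 'joint_vel': array([ 0.0017, -0.0006, -0.0003,  0.0002, -0.0007,  0.0001]), 'tau': array([ -0.0052, -53.1661, -35.2913,   0.0706,   0.0213,  -0.    ]), 'ee_pos': array([ 0.2116, -0.5077,  0.1664]), 'eef_rot': array([3.1416, 0.    , 0.3948]), 'force': array([-0.0652,  0.073 , -0.6644]), 'moment': array([-0.0193, -0.0128,  0.0489]), 'grip_force': 0.0, 'grip_width': 0.0939811164432347}
```

View pics/side0.png

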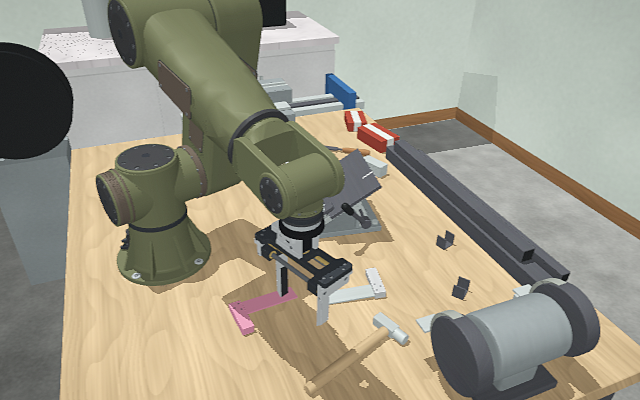

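View pics/top0.png

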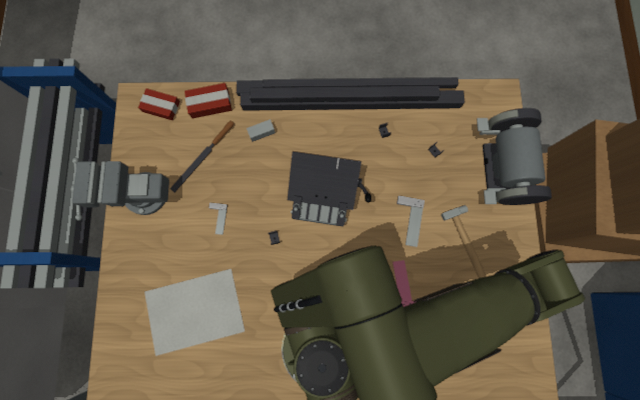

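Both pictures: the large-square candidates in the top view are the grey large square (412,220), the pink look-alike (402,284) and the small square (219,210). By description I choose the grey one at (412,220), side (365,288). The plate is at (324,186) with the tick near (338,163) and the lever at (367,195). Next a close crop.

```bash
python3 - <<'E'
import cv2,pickle,numpy as np
o=pickle.load(open("o.pkl","rb"))
t=o["top"]["color"];s=o["side"]["color"]
def c(im,r,cc,h,w,k): return cv2.resize(im[r:r+h,cc:cc+w],None,fx=k,fy=k,interpolation=cv2.INTER_CUBIC)
a=c(t,145,280,110,160,5)
cv2.imwrite("pics/ct.png",a)
cv2.imwrite("pics/cs.png",c(s,145,290,165,130,3.6))
E
```

```text
(no output)
```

View pics/ct.png

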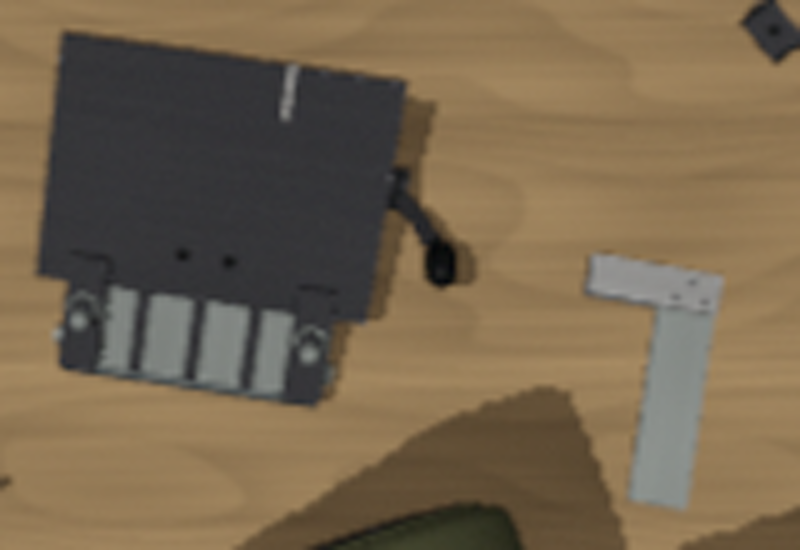

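View pics/cs.png

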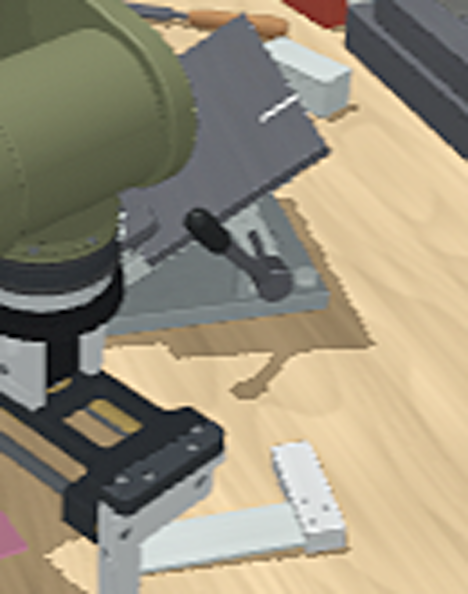

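The crops show the grey large square with its stock at the far side and its blade at the -y end, so it already lies nearly as it must be laid. I also read off the plate corners, the tick (top crop 292,64) and the lever grip end (top crop 440,268; side crop 200,222). Fitting the models now.

```bash
cat > h.py <<'E'
import numpy as np,pickle,cv2
from scipy.spatial.transform import Rotation as R
from scipy.optimize import least_squares
np.set_printoptions(precision=4,suppress=True)
def proj(p,P):
    T=np.linalg.inv(p["pose"]); q=np.atleast_2d(P)@T[:3,:3].T+T[:3,3]; q=q@p["K"].T; return q[:,:2]/q[:,2:]
def plateR(yaw,sl): return R.from_euler('zy',[yaw,-sl])   # x up the slope
def sq(x,y,yaw,pts): return np.array(pts)@R.from_euler('z',yaw).as_matrix().T+[x,y,0]
E
cat > fit.py <<'E'
from h import *
o=pickle.load(open("o.pkl","rb")); t,s=o["top"],o["side"]
ct=lambda a:(np.array(a)+.5)/5-.5+[280,145]
cs=lambda a:(np.array(a)+.5)/3.6-.5+[290,145]
# plate
X=np.array([[0,.11,0],[0,-.11,0],[-.165,.11,0],[-.165,-.11,0]])
pt=ct([[62,32],[406,80],[38,273],[367,322]]); ps=cs([[243,14],[328,150]])
def f(v,full=0):
    M=plateR(v[3],v[4]); W=M.apply(X)+v[:3]
    tk=M.apply([[0,v[5],0],[-.034,v[5],0]])+v[:3]
    e=np.vstack([proj(t,W)-pt,(proj(s,W[:2])-ps),proj(t,tk)-ct([[292,64],[286,121]]),proj(s,tk)-cs([[299,97],[261,121]])])
    return e if full else e.ravel()
r=least_squares(f,[.6,0,.13,0,.5,-.03]); print("plate",r.x,"slope",np.degrees(r.x[4]));print(f(r.x,1))
v=r.x
# square
S=[[.014,.045,.02],[.014,-.045,.02],[-.014,.045,.02],[-.149,-.045,.012],[-.149,-.005,.012]]
st=ct([[592,254],[722,277],[586,295],[687,509],[628,500]])
S2=[[-.014,.045,.02],[.014,.045,.02],[.014,-.045,.02],[-.014,-.045,.02]]
ss=cs([[271,447],[304,440],[346,533],[305,536]])
def g(w,full=0):
    e=np.vstack([proj(t,sq(*w,S))-st,proj(s,sq(*w,S2))-ss]); return e if full else e.ravel()
r2=least_squares(g,[.45,-.25,0]); print("sq",r2.x);print(g(r2.x,1))
# lever: swing plane plate y=-.148, pivot z .058
u=R.from_euler('z',v[3]).as_matrix()
def lev(w): # pivot distance along base x from plate origin, angle above level
    p=v[:3]+u@[w[0],-.148,0]; p[2]=.058
    return p,p+.112*(u@[-np.cos(w[1]),0,np.sin(w[1])])
def k(w): 
    p,e=lev(w); return np.vstack([proj(t,e)-ct([440,266]),proj(s,e)-cs([199,219]),proj(s,p)-cs([270,280]),proj(t,p)-ct([400,182])]).ravel()
r3=least_squares(k,[-.07,.8]); p,e=lev(r3.x); print("lever",r3.x,"pivot",p,"end",e,k(r3.x))
pickle.dump((v,r2.x,r3.x),open("fit.pkl","wb"))
E
python3 fit.py
```

```text
plate [ 0.5958 -0.0248  0.1741 -0.1443  0.5552 -0.0346] slope 31.809147309155627
[[ 0.0596  0.3729]
 [ 0.8234  0.0391]
 [-0.9889  1.3884]
 [-0.1376  0.0872]
 [-0.5243 -2.4112]
 [ 1.3032  1.3105]
 [-0.0789  0.0819]
 [-0.5369 -0.9297]
 [-0.0518  0.6808]
 [ 0.2935  0.341 ]]
sq [ 0.4786 -0.3148 -0.1936]
[[ 0.2058  0.0666]
 [ 0.1092  0.1642]
 [ 0.2378 -0.3194]
 [ 0.2013  0.6208]
 [ 0.2681  0.2316]
 [-0.2884 -0.145 ]
 [ 0.9264  0.5798]
 [-0.3529 -1.1223]
 [ 0.0499 -0.5664]]
lever [-0.0438  0.9253] pivot [ 0.5312 -0.165   0.058 ] end [ 0.4645 -0.1553  0.1475] [1.4801 0.7047 0.7355 0.4304 2.9813 7.4269 8.3017 3.6193]
```

```bash
sed -i 's/,proj(s,p)-cs(\[270,280\]),proj(t,p)-ct(\[400,182\])//' fit.py; python3 fit.py|tail -1; python3 - <<'E'
from h import *
o=pickle.load(open("o.pkl","rb"));t,s=o["top"],o["side"]
# free triangulation of grip end
def ray(p,uv):
    d=p["pose"][:3,:3]@np.linalg.solve(p["K"],[*uv,1]);return p["pose"][:3,3],d/np.linalg.norm(d)
a,d=ray(t,[280+440/5,145+266/5]);b,e=ray(s,[290+199/3.6,145+219/3.6])
k=np.linalg.lstsq(np.c_[d,-e],b-a,rcond=None)[0];print(a+k[0]*d,b+k[1]*e)
E
```

```text
lever [-0.0461  0.9444] pivot [ 0.5289 -0.1647  0.058 ] end [ 0.4639 -0.1552  0.1487] [1.5112 0.8024 0.5446 0.0574]
[ 0.4659 -0.1522  0.1456] [ 0.465  -0.152   0.1454]
```

move_arm(
  increments=[
    [0,0,0,-0.2,0,0,0.135],
    [0,0,0,-0.2,0,0,0.135],
    [0,0,0,-0.2,0,0,0.135],
    [0,0,0,-0.1,0,0,0.135],
    [0,0.44,-0.77,0,0,0,0],
    [0,0.44,-0.77,0,0,0,0],
    [0,0.44,-0.77,0,0,0,0],
    [0,0.44,-0.77,0,0,0,0],
    [0,0.44,-0.77,0,0,0,0],
    [0,0.44,-0.77,0,0,0,0],
    [0,0.44,-0.77,0,0,0,0],
    [0,0.44,-0.77,0,0,0,0],
    [0,0.44,-0.77,0,0,0,0],
    [0,0.44,-0.77,0,0,0,0],
    [0,0,0,0,0,0,0],
  ],
  force=40,
)

```text
time_s: 2.4
ee_pos: [0.4869, -0.1551, 0.2012]
eef_rot: [-3.141, -0.0, -0.141]
force: [0.2, -0.5, 0.3]
grip_width: 0.0001
grip_force: 0.0
```

move_arm(
  increments=[
    [0,0,0.05,0.5,0,0,0],
    [0,0,0,0.5,0,0,0],
    [0,-0.08,0,0.16,0,0,0],
    [0,-0.08,0,0.16,0,0,0],
    [0,-0.08,0,0.16,0,0,0],
    [0,-0.08,0,0.16,0,0,0],
    [0,-0.08,0,0.17,0,0,0],
    [0,-0.07,0,0.17,0,0,0],
    [0,-0.07,0,0.17,0,0,0],
    [0,-0.02,0,0.12,0,0,0],
    [0,-0.02,0,0.12,0,0,0],
    [0,-0.02,0,0.12,0,0,0],
    [0,-0.02,0,0.12,0,0,0],
    [0,0,0,0,0,0,0],
  ],
)

```text
time_s: 3.8
ee_pos: [0.4539, -0.1574, 0.0698]
eef_rot: [3.14, -0.001, -0.146]
force: [0.6, -3.4, 1.0]
grip_width: 0.0006
grip_force: 1.6
```

```bash
python3 - <<'E'
from station import ctrl
import cv2,numpy as np
f=lambda im,r,c:cv2.resize(im[r:r+100,c:c+130],None,fx=3,fy=3,interpolation=2)
cv2.imwrite("pics/lev1.png",np.hstack([f(ctrl.camera("side")["color"],140,290),f(ctrl.camera("top")["color"],140,280)]))
E
```

```text
(no output)
```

View pics/lev1.png

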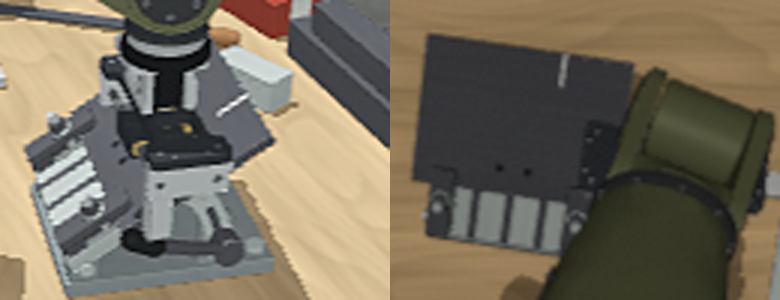

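The lever now lies nearly level in the side crop, from (130,245) to (230,250), with the fingers on it. Pressing a little further to feel the stop.

move_arm(
  increments=[
    [0,0,0,0.06,0,0,0],
    [0,0,0,0.06,0,0,0],
    [0,0,0,0,0,0,0],
  ],
)

```text
time_s: 4.2
ee_pos: [0.4538, -0.1565, 0.0638]
eef_rot: [3.141, 0.0, -0.145]
force: [-0.2, -1.9, 2.6]
grip_width: 0.0005
grip_force: 1.7
```

move_arm(
  increments=[
    [0,0,0,-0.6,0,0,0],
    [0,0,0,-0.9,0,0,0],
    [0,0,0,-0.9,0,0,0],
    [0,-0.6,0.6,-0.6,0,0,0],
    [0,-0.6,0.9,0,0,0,0],
    [0,-0.6,0.9,0,0,0,0],
    [0,-0.6,0.9,0,0,0,0],
    [0,-0.6,0.9,0,0,0,0],
    [0,0,0,0,0,0,0],
  ],
)

```text
time_s: 5.1
ee_pos: [0.284, -0.3323, 0.2125]
eef_rot: [-3.141, 0.0, -0.151]
force: [0.6, -0.3, 0.0]
grip_width: 0.0007
grip_force: 0.0
```

```bash
python3 - <<'E'
from station import ctrl
import cv2,numpy as np,pickle
a=ctrl.camera("side");b=ctrl.camera("top")
pickle.dump({"side":a,"top":b},open("o1.pkl","wb"))
f=lambda im,r,c:cv2.resize(im[r:r+110,c:c+130],None,fx=5,fy=5,interpolation=2)
x=np.vstack([cv2.resize(a["color"][145:255,290:420],(650,550),interpolation=2)]);y=cv2.resize(b["color"][145:225,285:395],(0,0),fx=3.5,fy=3.5,interpolation=2)
cv2.imwrite("pics/l2a.png",a["color"][140:260,280:430].repeat(1,0) if 0 else cv2.resize(a["color"][145:255,290:420],None,fx=4.5,fy=4.5,interpolation=2))
cv2.imwrite("pics/l2b.png",cv2.resize(b["color"][145:245,280:440],None,fx=5,fy=5,interpolation=2))
E
```

```text
(no output)
```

View pics/l2a.png

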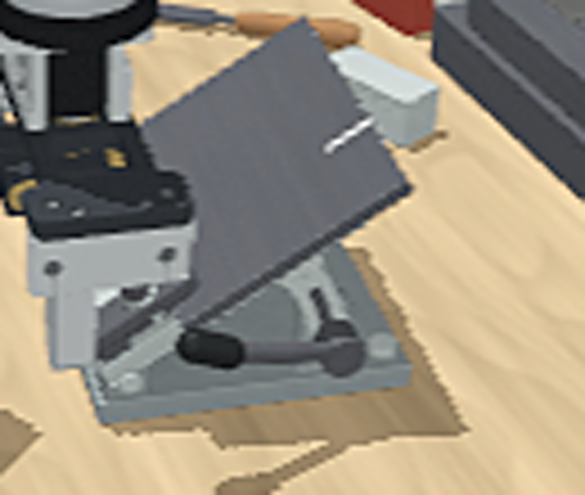

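The side crop shows the lever nearly level, with the grip end at about (185,347) and the hub at (343,347). The plate corners are clear at (308,18) and (411,186), and the tick top is at (373,121). Working out the lever angle and refitting the plate.

```bash
python3 - <<'E'
import re
s=open('fit.py').read()
s=s.replace("ps=cs([[243,14],[328,150]])","ps=c1([[308,18],[411,186]])").replace("cs([[299,97],[261,121]])","c1([[373,121],[327,150]])")
s=s.replace("# plate\n","c1=lambda a:(np.array(a)+.5)/4.5-.5+[290,145]\n# plate\n")
i=s.index("def lev");s=s[:i]+'''
def lev(w,a):
    p=v[:3]+u@[w[0],w[1],0]; p[2]=.058
    return p,p+.112*(u@[-np.cos(a),0,np.sin(a)])
def k(w):
    return np.concatenate([(proj(t,lev(w,w[2])[1])-ct([440,266])).ravel(),(proj(s,lev(w,w[2])[1])-cs([199,219])).ravel(),(proj(s,lev(w,w[3])[1])-c1([181,347])).ravel(),[(w[1]+.148)/.002]])
r3=least_squares(k,[-.05,-.148,.9,.1]); print("lever",r3.x,lev(r3.x,r3.x[3]),k(r3.x))
pickle.dump((v,r2.x,r3.x),open("fit.pkl","wb"))
'''
open('fit.py','w').write(s)
E
python3 fit.py
```

```text
plate [ 0.5963 -0.0251  0.1744 -0.1467  0.5391 -0.0343] slope 30.886954902439488
[[ 0.1588  0.0851]
 [ 0.9091 -0.0424]
 [-1.0718  1.3695]
 [-0.1072  0.2917]
 [-1.1342 -2.5445]
 [ 1.2133  1.6009]
 [-0.0947 -0.0844]
 [-0.5702 -1.0515]
 [ 0.2824  0.6359]
 [ 0.2064  0.3807]]
sq [ 0.4786 -0.3148 -0.1936]
[[ 0.2058  0.0666]
 [ 0.1092  0.1642]
 [ 0.2378 -0.3194]
 [ 0.2013  0.6208]
 [ 0.2681  0.2316]
 [-0.2884 -0.145 ]
 [ 0.9264  0.5798]
 [-0.3529 -1.1223]
 [ 0.0499 -0.5664]]
lever [-0.0482 -0.1466  0.9594  0.3913] (array([ 0.5272, -0.1631,  0.058 ]), array([ 0.4248, -0.1479,  0.1007])) [ 1.0596  0.8272  0.224  -0.537   0.3333  0.1656  0.7058]
```

move_arm(
  increments=[
    [0,0.55,-0.82,0,0,0,0],
    [0,0.55,-0.82,0,0,0,0],
    [0,0.55,-0.82,0,0,0,0],
    [0,0.55,-0.82,0,0,0,0],
    [0,0.55,-0.82,0,0,0,0],
    [0,0,0,0.7,0,0,0],
    [0,0,0,0.7,0,0,0],
    [0,0,0,0.7,0,0,0],
    [0,0,0,0.1,0,0,0],
    [0,0,0,0.1,0,0,0],
    [0,0,0,0.1,0,0,0],
    [0,0,0,0,0,0,0],
  ],
)

```text
time_s: 6.4
ee_pos: [0.4535, -0.1465, 0.0934]
eef_rot: [3.141, -0.001, -0.145]
force: [-1.0, 0.4, -1.0]
grip_width: 0.0002
grip_force: 0.0
```

move_arm(
  increments=[
    [0,0,0.06,0,0,0,0],
    [0,0,0,0.08,0,0,0],
    [0,0,0,0.08,0,0,0],
    [0,0,0,0.08,0,0,0],
    [0,0,0,0.08,0,0,0],
  ],
)

```text
time_s: 6.9
ee_pos: [0.4525, -0.1495, 0.0763]
eef_rot: [-3.142, 0.0, -0.145]
force: [-0.9, 0.1, 0.7]
grip_width: 0.0004
grip_force: 0.0
```

move_arm(
  increments=[
    [0,0,0,0.08,0,0,0],
    [0,0,0,0.06,0,0,0],
  ],
)

```text
time_s: 7.1
ee_pos: [0.4525, -0.1495, 0.0692]
eef_rot: [-3.141, 0.0, -0.145]
force: [0.0, -1.1, -0.1]
grip_width: 0.0004
grip_force: 0.0
```

move_arm(
  increments=[
    [0,0,0,0.06,0,0,0],
    [0,0,0,0.06,0,0,0],
    [0,0,0,0.0,0,0,0],
  ],
)

```text
time_s: 7.4
ee_pos: [0.4526, -0.1496, 0.0636]
eef_rot: [3.142, -0.0, -0.145]
force: [0.2, 0.3, 1.8]
grip_width: 0.0004
grip_force: 0.9
```

```bash
python3 - <<'E'
from station import ctrl
import cv2
a=ctrl.camera("side")
cv2.imwrite("pics/l3.png",cv2.resize(a["color"][175:255,300:400],None,fx=6,fy=6,interpolation=2))
E
```

```text
(no output)
```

View pics/l3.png

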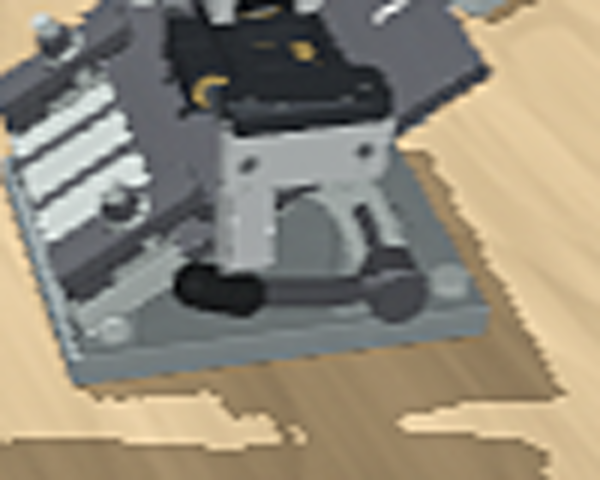

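move_arm(
  increments=[
    [0,0,0,0.04,0,0,0],
    [0,0,0,0.04,0,0,0],
    [0,0,0,0,0,0,0],
  ],
)

```text
time_s: 7.75
ee_pos: [0.4525, -0.1496, 0.0597]
eef_rot: [3.141, 0.0, -0.145]
force: [-1.6, 0.1, 3.0]
grip_width: 0.0003
grip_force: 1.6
```

```bash
python3 - <<'E'
from h import *
o=pickle.load(open("o1.pkl","rb"));s=o["side"]
for P in([.4526,-.1496,.0636],[.4526,-.1496,.0836],[.43,-.148,.058],[.42,-.1465,.058],[.53,-.163,.058],[.43,-.148,.0685],[.4226,-.1467,.058]):
    print(P,((proj(s,P)[0]-[300,175])*6),(proj(s,P)[0]-[290,145])*4.5)
E
```

```text
[0.4526, -0.1496, 0.0636] [236.3598 336.8718] [222.2699 387.6538]
[0.4526, -0.1496, 0.0836] [238.1036 301.3365] [223.5777 361.0024]
[0.43, -0.148, 0.058] [188.8414 355.4296] [186.631  401.5722]
[0.42, -0.1465, 0.058] [167.2126 358.3067] [170.4094 403.73  ]
[0.53, -0.163, 0.058] [401.5148 327.1398] [346.1361 380.3549]
[0.43, -0.148, 0.0685] [189.5534 336.8816] [187.1651 387.6612]
[0.4226, -0.1467, 0.058] [172.6788 357.3177] [174.5091 402.9883]
```

```bash
python3 - <<'E'
from h import *
from station import ctrl
o=pickle.load(open("o.pkl","rb"));s=o["side"]
print(proj(s,[.2116,-.5077,.1664]))
a=ctrl.camera("side");b=ctrl.camera("top");pickle.dump({"side":a,"top":b},open("o2.pkl","wb"))
print(abs(a["pose"]-s["pose"]).max(),ctrl.get_obs()["ee_pos"],ctrl.get_obs()["force"])
for n in("lever_tip","lock_lever"):
    for p in(a,b):
        for d in ctrl.cut_out(n,p)[:2]: print(n,d["conf"],d["centre"],d["mask"].sum(),[ (x.min(),x.max()) for x in np.where(d["mask"])])
im=np.hstack([cv2.resize(a["color"][180:260,300:400],None,fx=4,fy=4,interpolation=2),cv2.resize(b["color"][150:230,300:400],None,fx=4,fy=4,interpolation=2)])
cv2.imwrite("pics/l4.png",im)
E
```

```text
[[301.9036 322.5343]]
0.0 [ 0.4526 -0.1496  0.0598] [-1.4457  0.3234  3.5468]
lever_tip 0.56 [220.3, 354.1] 272 [(np.int64(217), np.int64(228)), (np.int64(330), np.int64(371))]
lock_lever 0.8 [225.4, 351.6] 261 [(np.int64(217), np.int64(228)), (np.int64(329), np.int64(370))]
lock_lever 0.43 [239.6, 447.8] 248 [(np.int64(230), np.int64(249)), (np.int64(437), np.int64(455))]
```

View pics/l4.png

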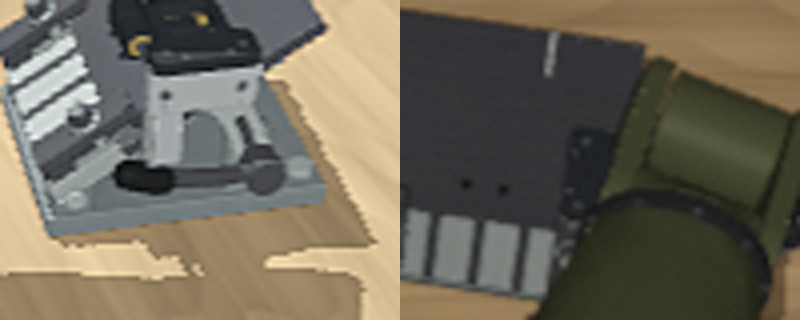

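```bash
python3 - <<'E'
from h import *
o=pickle.load(open("o.pkl","rb"));s=o["side"];t=o["top"]
for dz in(0,.01,.02,.03):
  for sg in(1,-1):
    print(dz,sg,proj(s,np.array([.2116,-.5077,.1664+dz])+sg*.053*np.array([.3846,-.923,0])))
im=s["color"]
# finger columns: print grey profile down the finger
for c in (321,323,283): print(c,[int(x) for x in im[284:334:2,c].mean(1)])
E
```

```text
0 1 [[321.7576 338.6116]]
0 -1 [[283.3633 307.521 ]]
0.01 1 [[321.8679 334.8363]]
0.01 -1 [[283.249  303.8211]]
0.02 1 [[321.9796 331.0151]]
0.02 -1 [[283.1335 300.079 ]]
0.03 1 [[322.0926 327.1469]]
0.03 -1 [[283.0166 296.2941]]
321 [44, 96, 180, 158, 165, 165, 164, 165, 163, 162, 153, 156, 155, 166, 164, 164, 159, 164, 165, 163, 158, 140, 137, 132, 133]
323 [46, 44, 156, 167, 163, 118, 160, 159, 159, 159, 159, 159, 159, 159, 158, 159, 159, 159, 159, 158, 134, 134, 138, 140, 135]
283 [38, 37, 38, 37, 36, 28, 135, 139, 136, 138, 125, 124, 124, 133, 141, 139, 137, 136, 139, 140, 139, 136, 134, 134, 134]
```

The side picture puts the finger ends about 30 mm above the reported TCP, both at the start and now. The lever therefore is not down yet, and it moves with the finger. Continuing down while watching the force.

move_arm(
  increments=[
    [0,0,0,0.06,0,0,0],
    [0,0,0,0.06,0,0,0],
    [0,0,0,0.06,0,0,0],
  ],
)

```text
time_s: 8.35
ee_pos: [0.4525, -0.1496, 0.0507]
eef_rot: [3.142, 0.0, -0.145]
force: [-3.1, 0.5, 6.0]
grip_width: 0.0004
grip_force: 2.6
```

move_arm(
  increments=[
    [0,0,0,0.04,0,0,0],
    [0,0,0,0.04,0,0,0],
    [0,0,0,0.0,0,0,0],
  ],
)

```text
time_s: 8.65
ee_pos: [0.4524, -0.1495, 0.0465]
eef_rot: [-3.142, 0.0, -0.145]
force: [-0.9, 0.3, 2.6]
grip_width: 0.0002
grip_force: 1.3
```

move_arm(
  increments=[
    [0,0,0,0.04,0,0,0],
    [0,0,0,0.04,0,0,0],
  ],
)

```text
time_s: 8.85
ee_pos: [0.4525, -0.1495, 0.0427]
eef_rot: [-3.142, 0.0, -0.145]
force: [-3.9, 0.0, 5.8]
grip_width: 0.0004
grip_force: 2.6
```

move_arm(
  increments=[
    [0,0,0,0.03,0,0,0],
    [0,0,0,0.03,0,0,0],
  ],
)

```text
time_s: 9.05
ee_pos: [0.4524, -0.1495, 0.0397]
eef_rot: [-3.142, 0.0, -0.145]
force: [-3.9, 0.9, 5.6]
grip_width: 0.0007
grip_force: 2.7
```

move_arm(
  increments=[
    [0,0,0,0.03,0,0,0],
    [0,0,0,0.03,0,0,0],
  ],
)

```text
time_s: 9.25
ee_pos: [0.4523, -0.1495, 0.0366]
eef_rot: [-3.142, 0.001, -0.145]
force: [-4.7, 0.2, 5.9]
grip_width: 0.001
grip_force: 2.7
```

move_arm(
  increments=[
    [0,0,0,0.03,0,0,0],
    [0,0,0,0.03,0,0,0],
  ],
)

```text
time_s: 9.45
ee_pos: [0.4523, -0.1495, 0.0336]
eef_rot: [-3.141, 0.001, -0.145]
force: [-4.0, -0.4, 6.2]
grip_width: 0.0002
grip_force: 2.7
```

move_arm(
  increments=[
    [0,0,0,0.03,0,0,0],
    [0,0,0,0.03,0,0,0],
  ],
)

```text
time_s: 9.65
ee_pos: [0.4522, -0.1495, 0.0306]
eef_rot: [-3.141, 0.001, -0.145]
force: [-4.6, 0.1, 6.2]
grip_width: 0.0003
grip_force: 2.7
```

move_arm(
  increments=[
    [0,0,0,0.03,0,0,0],
    [0,0,0,0.03,0,0,0],
  ],
)

```text
time_s: 9.85
ee_pos: [0.4524, -0.1496, 0.0285]
eef_rot: [3.141, 0.0, -0.145]
force: [-12.2, 3.1, 32.6]
grip_width: 0.0003
grip_force: 16.2
```

The lever has hit its stop: the force jumped to 33 N. Holding, then lifting away.

move_arm(
  increments=[
    [0,0,0,0,0,0,0],
    [0,0,0,0,0,0,0],
    [0,0,0,0,0,0,0],
    [0,0,0,-0.4,0,0,0],
    [0,0,0,-1,0,0,0],
    [0,0,0,-1,0,0,0],
  ],
)

```text
time_s: 10.45
ee_pos: [0.452, -0.1492, 0.1486]
eef_rot: [-3.141, 0.002, -0.145]
force: [-0.2, 0.0, 0.3]
grip_width: 0.0005
grip_force: 0.0
```

```bash
python3 - <<'E'
from station import ctrl
o=ctrl.get_obs();print(o["qpos"],o["ee_pos"],o["eef_rot"])
E
```

```text
[-3.96004722e-01  1.52252777e-01  1.74470867e+00  1.93944684e-04
  1.24656454e+00  1.31993836e+00] [ 0.45195463 -0.14922666  0.14863005] [-3.14093476e+00  1.82721840e-03 -1.45208121e-01]
```

move_arm(
  increments=[
    [0,0.25,0.75,0,0,0,0],
    [0,0.25,0.75,0,0,0,0],
    [0,0.25,0.75,0,0,0,0],
    [0,0.25,0.75,0,0,0,0],
    [0,0,0,0,0,0,-0.138],
    [0,0,0,0,0,0,-0.138],
    [0,0,0,0,0,0,-0.138],
    [0,0,0,0,0,0,-0.138],
    [0,0,0,0,0,0,-0.138],
    [0,0,0,0,0,0,-0.138],
    [0,0,0,0,0,0,-0.138],
    [0,0,0,0,0,0,-0.138],
    [0,0,0,0,0,0,-0.138],
    [0,0,0,0,0,0,-0.138],
    [0,0,0,0,0,0,-0.138],
    [0,0,0,0,0,0,0],
    [0,0,0,0,0,0,0],
  ],
)

```text
time_s: 12.15
ee_pos: [0.4804, -0.3052, 0.1474]
eef_rot: [-3.141, -0.0, 1.369]
force: [0.7, 0.6, -0.7]
grip_width: 0.0005
grip_force: 0.0
```

move_arm(
  increments=[
    [0,0,0,0.8,0,0,0],
    [0,0,0,0.8,0,0,0],
    [0,0,0,0.8,0,0,0],
    [0,0,0,0.2,0,0,0],
    [0,0,0,0.1,0,0,0],
    [0,0,0,0,0,0,0],
  ],
)

```text
time_s: 12.75
ee_pos: [0.481, -0.3056, 0.0138]
eef_rot: [3.14, 0.001, 1.372]
force: [0.4, -0.2, 0.3]
grip_width: 0.0003
grip_force: 0.0
```

```bash
python3 - <<'E'
from station import ctrl
from h import *
a=ctrl.camera("side");o=ctrl.get_obs();print(o["ee_pos"],o["eef_rot"],o["force"])
for dz in (0,.02,.03,.04):
  P=np.array(o["ee_pos"])+[0,0,dz]; print(dz,(proj(a,P)[0]-[320,220])*5)
cv2.imwrite("pics/g1.png",cv2.resize(a["color"][220:320,320:420],None,fx=5,fy=5,interpolation=2))
E
```

```text
[ 0.4812 -0.3058  0.0144] [3.1395 0.0009 1.372 ] [0.1292 0.1979 1.4261]
0 [269.0429 294.588 ]
0.02 [272.0899 264.9867]
0.03 [273.6333 249.9925]
0.04 [275.1902 234.8672]
```

View pics/g1.png

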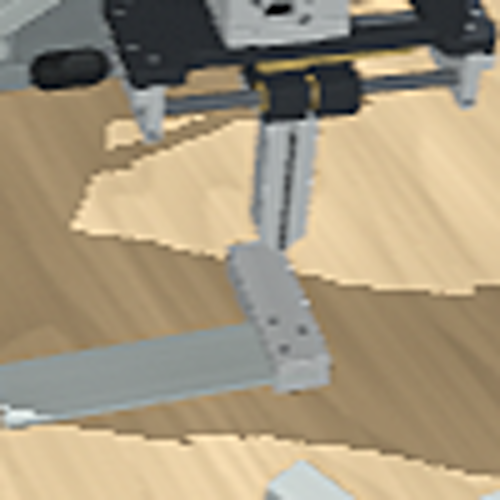

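The crop shows the finger end at about (272,252), hovering over the stock at the height of a ~30 mm offset. The blade and stock are as fitted. Touching the stock top to calibrate the height.

move_arm(
  increments=[
    [0,0,0,0.2,0,0,0],
    [0,0,0,0.1,0,0,0],
    [0,0,0,0.06,0,0,0],
  ],
)

```text
time_s: 13.1
ee_pos: [0.4803, -0.3052, -0.0056]
eef_rot: [-3.141, -0.0, 1.373]
force: [0.2, -0.3, 0.1]
grip_width: 0.0002
grip_force: 0.0
```

move_arm(
  increments=[
    [0,0,0,0.06,0,0,0],
    [0,0,0,0.06,0,0,0],
  ],
)

```text
time_s: 13.3
ee_pos: [0.4804, -0.3053, -0.0114]
eef_rot: [3.141, 0.0, 1.373]
force: [1.5, -0.3, -0.2]
grip_width: 0.0008
grip_force: 0.0
```

move_arm(
  increments=[
    [0,0,0,0.05,0,0,0],
    [0,0,0,0.05,0,0,0],
  ],
)

```text
time_s: 13.5
ee_pos: [0.4803, -0.3052, -0.0165]
eef_rot: [-3.142, 0.0, 1.373]
force: [-0.8, -0.5, 0.4]
grip_width: 0.0003
grip_force: 0.0
```

move_arm(
  increments=[
    [0,0,0,0.04,0,0,0],
    [0,0,0,0.04,0,0,0],
  ],
)

```text
time_s: 13.7
ee_pos: [0.4817, -0.3056, -0.019]
eef_rot: [3.139, 0.001, 1.373]
force: [-5.8, 6.9, 31.4]
grip_width: 0.0006
grip_force: 15.9
```

move_arm(
  increments=[
    [0,0,0,0.04,0,0,0],
    [0,0,0,0.04,0,0,0],
  ],
)

```text
time_s: 13.9
ee_pos: [0.4818, -0.3058, -0.0194]
eef_rot: [3.138, 0.001, 1.373]
force: [-23.2, 19.8, 76.7]
grip_width: 0.0003
grip_force: 38.5
```

move_arm(
  increments=[
    [0,0,0,-0.4,0,0,0],
    [0.65,0,0,0,0,0,0],
    [0.65,0,0,0,0,0,0],
    [0.65,0,0,0,0,0,0],
    [0.65,0,0,0,0,0,0],
    [0.65,0,0,0,0,0,0],
  ],
)

```text
time_s: 14.5
ee_pos: [0.4801, -0.3051, -0.0048]
eef_rot: [-3.141, -0.0, 1.373]
force: [0.3, -0.8, 0.2]
grip_width: 0.0371
grip_force: 0.0
```

move_arm(
  increments=[
    [0.65,0,0,0,0,0,0],
    [0.65,0,0,0,0,0,0],
    [0.65,0,0,0.12,0,0,0],
    [0.65,0,0,0.12,0,0,0],
    [0.65,0,0,0.12,0,0,0],
    [0.65,0,0,0.11,0,0,0],
  ],
)

```text
time_s: 15.1
ee_pos: [0.4802, -0.3051, -0.0286]
eef_rot: [-3.141, -0.0, 1.373]
force: [0.1, 0.6, -0.3]
grip_width: 0.0608
grip_force: 0.0
```

```bash
cat > cmp.py <<'E'
# image of the square, now against the start: template match of the blade/heel region
from station import ctrl
from h import *
o=pickle.load(open("o.pkl","rb"))
s=o["side"];a=ctrl.camera("side");ob=ctrl.get_obs();print(ob["ee_pos"],ob["grip_width"],ob["force"])
pickle.dump(a,open("o3.pkl","wb"))
for nm,(r0,r1,c0,c1) in {"heel":(278,303,364,392),"tipside":(284,306,332,375)}.items():
    T=s["color"][r0:r1,c0:c1]; k=8
    T=cv2.resize(T[4:-4,4:-4],None,fx=k,fy=k,interpolation=2);I=cv2.resize(a["color"][r0-4:r1+4,c0-4:c1+4],None,fx=k,fy=k,interpolation=2)
    m=cv2.matchTemplate(I,T,cv2.TM_CCOEFF_NORMED);_,v,_,l=cv2.minMaxLoc(m);print(nm,v,np.array(l)/k-8)
E
python3 cmp.py
```

```text
[ 0.4798 -0.3048 -0.0294] 0.060678757357388924 [-0.5147  0.6876 -0.0643]
heel 0.5387727618217468 [1.875 5.125]
tipside 0.5205904841423035 [-5.375  2.   ]
```

move_arm(
  increments=[
    [0.2,0,0,0,0,0,0],
    [0.2,0,0,0,0,0,0],
    [0.2,0,0,0,0,0,0],
    [0.2,0,0,0,0,0,0],
    [0.2,0,0,0,0,0,0],
  ],
  force=55,
)

```text
time_s: 15.65
ee_pos: [0.4806, -0.3053, -0.0276]
eef_rot: [3.141, 0.0, 1.373]
force: [-0.1, -0.2, 1.2]
grip_width: 0.0273
grip_force: 54.9
```

```bash
cat >> fit.py <<'E'
ft=lambda q:(proj(t,plateR(q[3],q[4]).apply(X)+q[:3])-pt).ravel()
q=least_squares(ft,v[:5]).x; print("top only",q,np.degrees(q[4]),ft(q))
for z in(.165,.175,.185):
    q=least_squares(lambda w:ft([w[0],w[1],z,w[2],w[3]]),[v[0],v[1],v[3],v[4]]);print(z,q.x,np.degrees(q.x[3]),q.cost)
E
python3 fit.py|grep -A6 "top only"; cat > plan.py <<'E'
import sys
from h import *
from station import ctrl
v=pickle.load(open("fit.pkl","rb"))[0]
OFF=.0378
M=plateR(v[3],v[4]).as_matrix(); 
Rt=np.c_[M[:,1],M[:,0],-M[:,2]]
def go(dx,dy,dz,o=None,R1=Rt):
    """rows from now to target offset (plate axes) ; world delta, tool(target) delta, rotvec in tool now"""
    o=o or ctrl.get_obs(); R0=R.from_euler('xyz',o["eef_rot"]).as_matrix()
    P=v[:3]+M@[.014+dx,.0205+v[5]+.0343+dy,.0018-OFF+dz]
    d=P-o["ee_pos"]; print("now",o["ee_pos"],"target",P,"world",d,"toolnow",R0.T@d/.05,"tool target",R1.T@d/.05,"rot",R.from_matrix(R0.T@R1).as_rotvec())
if __name__=="__main__": go(*map(float,sys.argv[1:4]))
E
python3 plan.py .012 0 .04
```

```text
top only [ 0.6028 -0.0254  0.1556 -0.1459  0.5327] 30.523656300702317 [ 0.6296  0.0606  0.3163 -0.2557 -0.5084  0.7127 -0.4776 -0.5152]
0.165 [ 0.5997 -0.0253 -0.146   0.5573] 31.929219204387447 1.0073939010463386
0.175 [ 0.5964 -0.0252 -0.1461  0.5815] 33.31945102159706 1.328687692970476
0.185 [ 0.593  -0.0251 -0.1462  0.6042] 34.61750123192564 1.8939727972356273
now [ 0.4806 -0.3053 -0.0276] target [ 0.6189 -0.0087  0.1926] world [0.1384 0.2967 0.2201] toolnow [ 6.3606  1.549  -4.4024] tool target [ 6.547   3.7173 -2.3572] rot [-0.5305  0.0927 -0.0499]
```

```bash
sed -i "s/from_euler('zy'/from_euler('ZY'/" h.py; python3 fit.py; python3 plan.py .012 0 .04
```

```text
plate [ 0.5965 -0.0238  0.173  -0.1593  0.5793 -0.0359] slope 33.18867118979172
[[-0.0126 -0.0975]
 [ 0.681   0.3618]
 [-0.3572  0.0908]
 [ 0.0974  0.1809]
 [-0.3492 -0.1126]
 [ 0.0334 -0.6019]
 [-0.0377  0.1575]
 [-0.3954 -0.917 ]
 [-0.0398  0.3571]
 [ 0.1611  0.5418]]
sq [ 0.4786 -0.3148 -0.1936]
[[ 0.2058  0.0666]
 [ 0.1092  0.1642]
 [ 0.2378 -0.3194]
 [ 0.2013  0.6208]
 [ 0.2681  0.2316]
 [-0.2884 -0.145 ]
 [ 0.9264  0.5798]
 [-0.3529 -1.1223]
 [ 0.0499 -0.5664]]
lever [-0.0448 -0.1475  0.9458  0.3736] (array([ 0.5289, -0.1623,  0.058 ]), array([ 0.4259, -0.1457,  0.0989])) [ 0.4435  0.7115  0.1226 -0.6594  0.3806  0.1821  0.2464]
top only [ 0.6009 -0.0234  0.1607 -0.154   0.5577] 31.953659709124633 [ 0.1023  0.0195  0.1366  0.0236 -0.1376  0.1419 -0.1122 -0.186 ]
0.165 [ 0.5995 -0.0233 -0.1541  0.5683] 32.563185338977014 0.07937664119347788
0.175 [ 0.5962 -0.023  -0.1543  0.5917] 33.900843807287956 0.2965514163432087
0.185 [ 0.5929 -0.0227 -0.1546  0.6136] 35.15486442604086 0.7618444145411037
now [ 0.4806 -0.3053 -0.0276] target [ 0.6189 -0.0082  0.1906] world [0.1383 0.2972 0.2181] toolnow [ 6.3701  1.5459 -4.3631] tool target [ 6.3067  3.8845 -2.6723] rot [-0.5786  0.0114 -0.0375]
```

move_arm(
  increments=[
    [0.2,0,0,-0.1,0,0,0],
    [0.2,0,0,-0.3,0,0,0],
    [0.2,0,0,-0.5,0,0,0],
    [0.2,0,0,-0.6,0,0,0],
    [0.2,0,0,-0.6,0,0,0],
    [0.2,0,0,-0.6,0,0,0],
    [0.2,0,0,-0.6,0,0,0],
    [0.2,0,0,-0.6,0,0,0],
    [0.2,0,0,-0.6,0,0,0],
    [0.2,0,0,-0.6,0,0,0],
    [0.2,0,0,-0.5,0,0,0],
    [0.2,0,0,-0.2,0,0,0],
    [0.2,0,0,0,0,0,0],
  ],
)

```text
time_s: 16.95
ee_pos: [0.4805, -0.3053, 0.2636]
eef_rot: [3.14, 0.001, 1.373]
force: [-0.4, 0.8, -3.8]
grip_width: 0.0273
grip_force: 54.9
```

move_arm(
  increments=[
    [0.2,0.2,0.05,0,0,0,0],
    [0.2,0.45,0.11,0,0,0,0],
    [0.2,0.5,0.12,0,0,0,0],
    [0.2,0.5,0.12,0,0,0,0],
    [0.2,0.5,0.12,0,0,0,0],
    [0.2,0.5,0.12,0,0,0,0],
    [0.2,0.5,0.12,0,0,0,0],
    [0.2,0.5,0.12,0,0,0,0],
    [0.2,0.5,0.12,0,0,0,0],
    [0.2,0.5,0.12,0,0,0,0],
    [0.2,0.5,0.12,0,0,0,0],
    [0.2,0.5,0.12,0,0,0,0],
    [0.2,0.5,0.12,0,0,0,0],
    [0.2,0.2,0.06,0,0,0,0],
    [0.2,0,0,0,0,0,0],
  ],
)

```text
time_s: 18.45
ee_pos: [0.6182, -0.0078, 0.2608]
eef_rot: [-3.139, 0.0, 1.375]
force: [-1.5, -0.8, -3.9]
grip_width: 0.0276
grip_force: 54.9
```

move_arm(
  increments=[
    [0.2,0,0,0,-0.05,0,0],
    [0.2,0,0,0,-0.09,0,-0.01],
    [0.2,0,0,0,-0.09,0,-0.01],
    [0.2,0,0,0,-0.09,0,-0.01],
    [0.2,0,0,0,-0.09,0,-0.01],
    [0.2,0,0,0,-0.09,0,0],
    [0.2,0,0,0,-0.08,0,0],
    [0.2,0,0,0,0,0,0],
    [0.2,0,0,0,0,0,0],
  ],
)

```text
time_s: 19.35
ee_pos: [0.6178, -0.0098, 0.2623]
eef_rot: [2.564, 0.009, 1.411]
force: [-0.4, 0.1, -2.4]
grip_width: 0.0272
grip_force: 54.8
```

```bash
python3 plan.py .012 0 .04; python3 - <<'E'
from station import ctrl
o=ctrl.get_obs();print(o["grip_width"],o["grip_force"],o["force"],o["moment"],o["qpos"])
E
```

```text
now [ 0.6178 -0.0098  0.2623] target [ 0.6189 -0.0082  0.1906] world [ 0.001   0.0016 -0.0717] toolnow [ 0.0485 -0.7708  1.2099] tool target [ 0.035  -0.7724  1.2093] rot [-0.0012  0.0083  0.0045]
0.02723536417078147 54.84739674328921 [-0.42167522  0.10424299 -2.35914402] [ 0.13588995  0.33038135 -0.02307615] [-0.03770284  0.04237826  1.71519035 -0.10276879  0.81286233  0.16838436]
```

move_arm(
  increments=[
    [0.2,0.01,-0.2,0.3,0,0,0],
    [0.2,0.01,-0.2,0.4,0,0.004,0.002],
    [0.2,0.01,-0.2,0.4,0,0.004,0.002],
    [0.2,0,-0.17,0.3,0,0,0],
    [0.2,0,0,0.1,0,0,0],
    [0.2,0,0,0,0,0,0],
  ],
)

```text
time_s: 19.95
ee_pos: [0.6277, -0.0099, 0.1782]
eef_rot: [2.563, 0.0, 1.412]
force: [-0.1, 0.2, -2.9]
grip_width: 0.0273
grip_force: 54.8
```

```bash
cat > look.py <<'E'
from station import ctrl
from h import *
import sys
v=pickle.load(open("fit.pkl","rb"))[0];M=plateR(v[3],v[4]).as_matrix()
a=ctrl.camera("side");b=ctrl.camera("top");o=ctrl.get_obs();pickle.dump({"side":a,"top":b,"ee":o["ee_pos"],"rot":o["eef_rot"]},open("o4.pkl","wb"))
for p in (a,b):
    for n in("large_square","work_plate"):
        for d in ctrl.cut_out(n,p)[:2]: print(n,d["conf"],d["centre"],d["mask"].sum())
cv2.imwrite(sys.argv[1],np.hstack([cv2.resize(a["color"][130:230,300:400],None,fx=4,fy=4,interpolation=2),cv2.resize(b["color"][135:235,280:380],None,fx=4,fy=4,interpolation=2)]))
E
python3 look.py pics/p1.png; python3 plan.py .012 0 .025
```

```text
large_square 0.8 [164.4, 360.9] 629
large_square 0.8 [307.7, 254.9] 1059
work_plate 0.74 [193.1, 333.3] 3339
work_plate 0.29 [193.7, 276.3] 108
large_square 0.84 [295.2, 404.5] 754
large_square 0.33 [210.2, 221.3] 304
work_plate 0.92 [184.4, 345.7] 1343
work_plate 0.22 [211.4, 220.8] 268
now [ 0.6275 -0.0095  0.1792] target [ 0.627  -0.0095  0.178 ] world [-0.0005 -0.     -0.0012] toolnow [-0.0019 -0.0207  0.0146] tool target [-0.0019 -0.0207  0.0146] rot [ 0.0016 -0.0006  0.001 ]
```

View pics/p1.png

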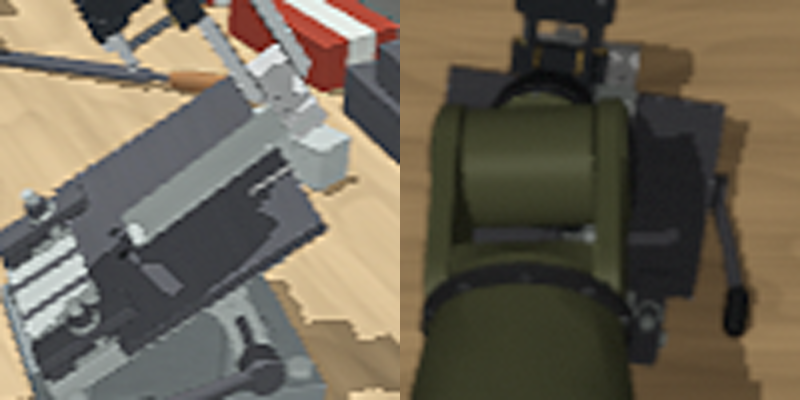

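In this last picture the side crop shows the square held parallel over the plate. Its blade toe is at about (122,215)–(140,243) and its stock end near (315,105). The tick is visible at (270,178), the lever is down, and no loose part has moved. Comparing with the predicted projections under the two offset models.

```bash
python3 - <<'E'
from h import *
v=pickle.load(open("fit.pkl","rb"))[0];M=plateR(v[3],v[4]).as_matrix()
o=pickle.load(open("o4.pkl","rb"));a=o["side"];R0=R.from_euler('xyz',o["rot"]).as_matrix()
pts={"toe-y top":(-.149,-.045,.012),"toe-y bot":(-.149,-.045,.008),"toe+y top":(-.149,-.005,.012),"heel top":(-.014,-.045,.012),"st -x+y":(-.014,.045,.02),"st +x+y":(.014,.045,.02),"st+x-y top":(.014,-.045,.02),"st+x-y bot":(.014,-.045,0),"st-x-y top":(-.014,-.045,.02)}
B=np.c_[R0[:,1],R0[:,0],-R0[:,2]] # square axes
for nm,w in(("tool",-R0[:,2]*.0378),("world",np.array([0,0,.0378]))):
    tip=o["ee"]+w; org=tip+B@[0,-.0098,-.0098]
    print(nm,"heel in plate",M.T@(org+B@[-.014,-.045,.008]-v[:3])-[0,v[5],0])
    for k,p in pts.items(): print("  ",k,(proj(a,org+B@p)[0]-[300,130])*4)
print("tick",(proj(a,v[:3]+M@[0,v[5],0])[0]-[300,130])*4,(proj(a,v[:3]+M@[-.034,v[5],0])[0]-[300,130])*4)
m=cv2.cvtColor(a["color"],6)
cv2.imwrite("/tmp/x.png",m)
# toe location: profiles along the blade's centre line and across near the toe
for r in range(180,194): print(r,m[r,326:342])
E
```

```text
tool heel in plate [ 0.0135 -0.0001  0.0257]
   toe-y top [127.1472 234.7895]
   toe-y bot [129.9961 238.4515]
   toe+y top [113.6751 206.0479]
   heel top [286.6864 128.37  ]
   st -x+y [243.588   62.5994]
   st +x+y [275.4622  41.0966]
   st+x-y top [315.1074  98.0587]
   st+x-y bot [328.0078 117.6991]
   st-x-y top [281.4057 120.5696]
world heel in plate [ 0.0343 -0.0001  0.0195]
   toe-y top [155.7452 224.3424]
   toe-y bot [158.5469 228.0191]
   toe+y top [141.6204 195.8562]
   heel top [315.5694 117.8439]
   st -x+y [271.1027  52.6126]
   st +x+y [303.0312  31.0951]
   st+x-y top [344.1473  87.486 ]
   st+x-y bot [356.8064 107.2015]
   st-x-y top [310.3854 110.0135]
tick [289.8407 167.4285] [249.7555 193.9449]
180 [102 102 102 102 103 102  98  94 105 135 147 145 145 145 145 143]
181 [102 101 101 102 100  98  95 114 142 147 145 146 145 144 143 143]
182 [102 101 101  99  99 109 135 149 145 144 145 144 142 142 142 142]
183 [102 102 101  99 110 136 148 146 144 143 143 143 143 142 142 144]
184 [102 102 101  97 125 150 143 142 142 142 141 141 142 142 144 143]
185 [102 102 103 100 107 133 140 135 135 137 140 140 141 144 144 154]
186 [102 104 107 104  95 116 188 222 191 133 137 142 143 147 161 151]
187 [103  91  50  55  89 136 195 215 215 192 135 142 148 164 154  95]
188 [ 95  64  45  87 106  72 168 218 212 190 134 154 149  91  47  55]
189 [103  95  93  90  55  49 105 189 219 207 183 148  93  52  58  62]
190 [102 103 108  93  58  57  44 173 219 185 148  93  52  60  62  62]
191 [102 105  89  58  63  61  56  86 114  92  48  55  61  63  62  63]
192 [107  91  59  64  56  38  47  54  53  55  60  63  62  63  63  65]
193 [55 60 64 53 24 27 81 95 56 61 64 65 65 63 62 63]
```

Tool-length model fits. Descending along the normal with force checks.

move_arm(
  increments=[
    [0.2,0,0,0.1,0,0,0],
    [0.2,0,0,0.1,0,0,0],
    [0.2,0,0,0.1,0,0,0],
    [0.2,0,0,0.03,0,0,0],
    [0.2,0,0,0,0,0,0],
  ],
)

```text
time_s: 20.75
ee_pos: [0.6363, -0.011, 0.1645]
eef_rot: [2.562, 0.0, 1.413]
force: [-0.6, -0.2, 1.1]
grip_width: 0.0272
grip_force: 54.6
```

move_arm(
  increments=[
    [0.2,0,0,0.02,0,0,0],
    [0.2,0,0,0.02,0,0,0],
  ],
)

```text
time_s: 20.95
ee_pos: [0.6373, -0.0111, 0.1632]
eef_rot: [2.561, 0.0, 1.413]
force: [-1.4, -0.2, 2.6]
grip_width: 0.0273
grip_force: 54.6
```

move_arm(
  increments=[
    [0.2,0,0,0.02,0,0,0],
    [0.2,0,0,0.02,0,0,0],
  ],
)

```text
time_s: 21.15
ee_pos: [0.6385, -0.0112, 0.1615]
eef_rot: [2.561, 0.0, 1.413]
force: [-0.4, 0.2, 5.0]
grip_width: 0.0274
grip_force: 54.8
```

```bash
cat > fm.py <<'E'
from station import ctrl
from h import *
v=pickle.load(open("fit.pkl","rb"))[0];M=plateR(v[3],v[4]).as_matrix()
L=[]
for i in range(3):
    ctrl.camera("side");o=ctrl.get_obs();L.append((o["force"],o["moment"],o["ee_pos"],o["eef_rot"]))
f=np.mean([l[0] for l in L],0);m=np.mean([l[1] for l in L],0)
R0=R.from_euler('xyz',L[-1][3]).as_matrix()
g=np.array([0,0,-2.75])
print("F plate",M.T@(f-g),"M plate",M.T@m,"raw",f,m,"ee",L[-1][2])
tip=L[-1][2]-R0[:,2]*.0378;B=np.c_[R0[:,1],R0[:,0],-R0[:,2]];org=tip+B@[0,-.0098,-.0098]
for k in([-.014,-.045,.008],[-.014,.045,.008],[-.149,-.045,.008]): print(M.T@(org+B@k-v[:3])-[0,v[5],0])
E
python3 fm.py
```

```text
F plate [ 3.1714 -0.5474  6.1037] M plate [-0.1598  0.6745  0.0847] raw [-0.7653 -0.4314  4.094 ] [-0.0708  0.6945 -0.0166] ee [ 0.6385 -0.0112  0.1615]
[0.0127 0.0001 0.0047]
[0.0126 0.0901 0.0047]
[-0.1223 -0.0001  0.0045]
```

move_arm(
  increments=[
    [0.2,0,0,0.03,0,0,0],
    [0.2,0,0,0.03,0,0,0],
  ],
)

```text
time_s: 21.5
ee_pos: [0.6403, -0.0115, 0.159]
eef_rot: [2.561, 0.0, 1.413]
force: [0.3, -0.4, 4.9]
grip_width: 0.0275
grip_force: 55.0
```

```bash
python3 fm.py
```

```text
F plate [ 3.9916 -0.2889  6.551 ] M plate [-0.1355  0.5951  0.1057] raw [-0.2882 -0.2463  4.9173] [-0.0747  0.6147  0.0143] ee [ 0.6402 -0.0115  0.159 ]
[0.0128 0.     0.0016]
[0.0127 0.09   0.0017]
[-0.1222 -0.0001  0.0015]
```

move_arm(
  increments=[
    [0.2,0,0,0.02,0,0,0],
    [0.2,0,0,0.02,0,0,0],
  ],
)

```text
time_s: 21.85
ee_pos: [0.6413, -0.0116, 0.1576]
eef_rot: [2.561, 0.0, 1.413]
force: [-8.9, 0.4, 12.4]
grip_width: 0.0273
grip_force: 55.2
```

move_arm(
  increments=[
    [0.2,0,0,0.02,0,0,0],
    [0.2,0,0,0,0,0,0],
  ],
)

```text
time_s: 22.05
ee_pos: [0.6417, -0.0117, 0.1571]
eef_rot: [2.561, 0.0, 1.413]
force: [-9.8, 1.0, 13.2]
grip_width: 0.0275
grip_force: 55.3
```

```bash
python3 fm.py; python3 - <<'E'
from station import ctrl
from h import *
a=ctrl.camera("side");m=cv2.cvtColor(a["color"],6);pickle.dump(a,open("o5.pkl","wb"))
print("toe");[print(r,m[r,326:344]) for r in range(178,197)]
print("tick");[print(r,m[r,352:382]) for r in range(160,184)]
E
```

```text
F plate [-0.3553 -1.0952 18.3793] M plate [-0.4653  1.0635  0.0539] raw [-10.4007   0.5622  12.4367] [-0.2448  1.1165 -0.2096] ee [ 0.6417 -0.0117  0.1571]
[ 0.013   0.0001 -0.0007]
[ 0.0129  0.0901 -0.0007]
[-0.122  -0.0001 -0.0009]
toe
178 [102 102 102 103 102 101 101 102 103 102 102 106  91  58  61  61  57  51]
179 [102 103 102 101 102 102 100 101 102 103 105  89  56  59  61  54  79 130]
180 [102 102 102 102 103 103 101 100 103 107  90  56  58  56  51  76 128 150]
181 [102 102 101 101 102 103 102 100 103  87  55  57  53  81 131 153 147 145]
182 [102 101 101 102 101 101 101 100 103  86  54  50  76 129 151 147 146 145]
183 [102 101 102 101 103 102 102 101 101  82  77 131 154 149 146 145 145 142]
184 [102 102 101 101 101 100 100  98  86  84 126 149 146 146 145 144 142 143]
185 [103 102 103 101 100  99  97  95 125 150 146 144 143 144 142 140 141 142]
186 [102 104 107 105 103 108 120 138 148 142 139 137 139 140 141 141 141 142]
187 [103  92  48  56  97  84 110 151 143 135 184 197 131 138 140 141 142 141]
188 [ 96  65  45  90  93  52  81 128 141 185 219 218 196 133 140 142 145 155]
189 
[... 2972 characters left out ...]
 60  83 105 100
  97 100 100  99  96  90  98 164 203 204 179 115]
179 [141 141 142 142 143 154 166 154  94  50  55  58  60  62  59  84 106 100
  98  99 100  98  99  96 103 168 202 196 199 203]
180 [141 141 140 145 161 150  90  48  56  60  63  63  64  62  61  87 110 107
 102 100  99  99  99  98  92 122 176 196 191 193]
181 [144 146 160 171 153  95  51  56  61  61  63  63  62  64  61  59  57  55
  82 104 101  99  99  99  97  88 163 204 194 190]
182 [148 165 153  93  48  54  58  60  61  63  64  62  62  63  63  62  62  61
  56  78 103  99  99  99  98  94 126 184 204 195]
183 [151 103  73  54  59  62  62  61  62  62  64  64  64  63  64  64  63  63
  57  81 103 100  99 100  99  98  90 119 178 201]
```

```bash
cat > edge.py <<'E'
from h import *
v=pickle.load(open("fit.pkl","rb"))[0];M=plateR(v[3],v[4]).as_matrix()
a=pickle.load(open("o5.pkl","rb"));o1=pickle.load(open("o1.pkl","rb"))["side"]
def bp(p,u,r):
    d=p["pose"][:3,:3]@np.linalg.solve(p["K"],[u,r,1]);c=p["pose"][:3,3]-v[:3];n=M[:,2]
    return M.T@(c-d*(c@n)/(d@n))
print("blade edge (plate x,y)")
for u,r in [(343,189.7),(355,182),(357,181),(358,180),(359.7,179),(360.8,178),(363.7,177),(366,176),(367,175),(368.8,174),(371,173)]: print(bp(a,u-.3,r)[:2]*1000)
g=cv2.cvtColor(o1["color"],6).astype(float)
print("tick, centroid per column in the earlier picture")
for c in range(363,374):
    r=np.arange(167,183);w=np.clip(g[167:183,c]-125,0,None)
    if w.sum()>20: print(c,round((w*r).sum()/w.sum(),2),bp(o1,c,(w*r).sum()/w.sum())[:2]*1000)
print(v[5]*1000)
E
python3 edge.py
```

```text
blade edge (plate x,y)
[-99.2223 -28.2803]
[-58.1845 -29.2878]
[-51.7772 -30.6171]
[-47.8757 -29.2305]
[-42.2322 -29.7449]
[-38.0804 -28.6302]
[-29.5013 -32.3939]
[-22.4318 -34.5212]
[-18.5368 -33.1434]
[-12.7044 -33.9212]
[ -5.9241 -35.772 ]
tick, centroid per column in the earlier picture
363 177.11 [-30.6477 -31.7802]
364 176.27 [-26.9701 -31.0252]
365 175.82 [-23.8784 -31.9108]
366 175.09 [-20.3704 -31.6224]
367 174.28 [-16.7557 -31.0361]
368 173.83 [-13.6578 -31.8727]
369 172.76 [ -9.6505 -30.2035]
370 171.34 [ -5.1162 -27.109 ]
371 170.24 [ -1.0519 -25.3149]
372 169.81 [  1.9913 -26.2879]
373 169.68 [  4.5849 -28.4519]
-35.859160082146715
```

move_arm(
  increments=[
    [0.2,-0.02,0,-0.02,0,0,0],
    [0.2,-0.025,-0.05,0,0,0,0],
    [0.2,0,-0.05,0,0,0,0],
    [0.2,0,-0.05,0,0,0,0],
    [0.2,0,-0.04,0,0,0,0],
    [0.2,0,0,0,0,0,0],
  ],
)

```text
time_s: 22.85
ee_pos: [0.6334, -0.0127, 0.1527]
eef_rot: [2.559, 0.0, 1.413]
force: [-1.9, 1.0, 7.0]
grip_width: 0.0274
grip_force: 55.0
```

```bash
python3 fm.py
```

```text
F plate [ 4.4521 -0.2143  9.81  ] M plate [-0.0886 -0.2147  0.0536] raw [-1.6573  0.0492  7.8968] [-0.1362 -0.1955 -0.0037] ee [ 0.6334 -0.0127  0.1526]
[ 0.0038 -0.0022 -0.0001]
[ 0.0037  0.0878 -0.    ]
[-0.1312 -0.0024 -0.0005]
```

move_arm(
  increments=[
    [0.2,0,0,-0.02,0,0,0],
    [0.2,0,-0.03,0,0,0,0],
    [0.2,0,-0.02,0,0,0,0],
    [0.2,0,0,0,0,0,0],
  ],
)

```text
time_s: 23.4
ee_pos: [0.6299, -0.0123, 0.1507]
eef_rot: [2.563, 0.0, 1.412]
force: [-0.2, -0.5, -3.0]
grip_width: 0.0276
grip_force: 55.0
```

```bash
python3 fm.py
```

```text
F plate [-0.1982 -0.6443  0.5831] M plate [-0.041   0.3922 -0.0309] raw [-0.5811 -0.5591 -2.3705] [ 0.0451  0.39   -0.0483] ee [ 0.6299 -0.0122  0.1508]
[-0.0001 -0.0023  0.0004]
[-0.0001  0.0877  0.0004]
[-0.1351 -0.0024  0.0004]
```

move_arm(
  increments=[
    [0.2,0,-0.02,0,0,0,0],
    [0.2,0,-0.02,0,0,0,0],
  ],
)

```text
time_s: 23.75
ee_pos: [0.6297, -0.0121, 0.1512]
eef_rot: [2.558, -0.0, 1.413]
force: [11.6, -3.2, -2.0]
grip_width: 0.0273
grip_force: 54.9
```

move_arm(
  increments=[
    [0.2,0,-0.02,0,0,0,0],
    [0.2,0,-0.01,0,0,0,0],
  ],
)

```text
time_s: 23.95
ee_pos: [0.6295, -0.012, 0.1516]
eef_rot: [2.555, -0.0, 1.413]
force: [14.8, -3.4, -0.8]
grip_width: 0.0276
grip_force: 54.9
```

```bash
python3 fm.py
```

```text
F plate [12.7299 -0.4206 -6.741 ] M plate [-0.0977 -2.2199 -0.0518] raw [14.0949 -2.6911 -1.423 ] [-0.405  -2.1833 -0.0968] ee [ 0.6295 -0.012   0.1516]
[-0.0002 -0.0022  0.0011]
[-0.0003  0.0878  0.0012]
[-0.1352 -0.0023  0.0002]
```

move_arm(
  increments=[
    [0.2,0,0.03,0,0,0,0],
    [0.2,0,0.01,0.02,0,0,0],
    [0.2,0,0,0.015,0,0,0],
    [0.2,0,0,0,0,0,0],
  ],
)

```text
time_s: 24.5
ee_pos: [0.6303, -0.012, 0.1503]
eef_rot: [2.56, -0.0, 1.413]
force: [-6.1, 1.7, 11.3]
grip_width: 0.0276
grip_force: 55.1
```

```bash
python3 fm.py; python3 - <<'E'
from station import ctrl
from h import *
a=ctrl.camera("side");m=cv2.cvtColor(a["color"],6);pickle.dump(a,open("o5.pkl","wb"))
print("edge");[print(r,m[r,325:366]) for r in range(178,198,1)]
E
```

```text
F plate [ 1.7767  0.6814 14.8224] M plate [-0.1377  0.3159 -0.0862] raw [-6.4348  1.7243 10.627 ] [-0.0171  0.3227 -0.1475] ee [ 0.6303 -0.012   0.1503]
[-0.0001 -0.002  -0.0003]
[-0.0002  0.088  -0.0002]
[-0.1351 -0.0022 -0.0006]
edge
178 [102 102 102 102 102 102 102 102 102 102 103 105  90  52  84  93  56  60
  56  52  78 128 149 145 144 142 141 139 140 139 139 141 141 139 145 159
 147 117 101  49  79]
179 [102 102 102 102 101 102 101 101 102 104 107  90  57  59  60  58  57  55
  80 131 154 147 145 143 143 141 140 141 139 141 141 140 143 158 157 133
  94  50  54  53  81]
180 [103 101 102 101 102 103 103 102 100 104  90  57  60  62  60  57  50  76
 128 150 146 143 144 143 141 140 140 140 142 142 140 146 163 151  92  50
  56  60  58  82 104]
181 [102 101 103 101 101 102 103 103 103 107  93  60  61  59  54  78 132 154
 149 146 144 145 144 142 141 142 142 143 142 145 160 149 100  72  53  57
  61  60  58  80 102]
182 [103 102 101 101 102 101 102 106  89  56  59  59  56  65 105 139 149 146
 145 144 144 143 141 141 141 142 142 141 147 164 154  94  50  57  59  61
  63  61  84 105 101]
183 
[... 1875 characters left out ...]
101  98 100]
194 [ 59  62  63  64  45  59 121 142 135 138 154 149  92  50  56  59  63  64
  65  64  64  64  63  64  64  64  62  64  64  64  63  63  62  60  59  86
 107 103 100 102  96]
195 [ 60  62  63  66  62  54 111 150 154 165 150  92  51  60  61  62  64  63
  63  64  65  63  63  62  63  63  64  63  62  62  63  63  61  57  81 107
 105 103 112 103  67]
196 [ 61  63  62  62  63  58  85 145 154  90  76  89  55  58  63  63  64  62
  65  65  64  65  65  63  65  64  64  63  64  63  62  62  58  81 104 102
 104  99  79  65  62]
197 [ 62  63  63  62  63  61  56  92 102  53  56  86 115  92  57  60  61  63
  63  64  65  65  67  65  63  64  64  64  63  62  59  58  82 106 102 114
 107  62  65  61  60]
```

```bash
sed -i 's/^for u,r in .*: print(bp(a,u-.3,r)/for u,r in [(335.8,195),(336.8,194),(338.8,193),(339.9,192),(341.9,191),(344.9,189),(347.9,187),(350.9,185),(352.9,184),(353.9,183),(355.9,182),(358.9,180)]: print(bp(a,u-.1,r)/' edge.py; python3 edge.py | head -13
```

```text
blade edge (plate x,y)
[-124.3368  -31.0292]
[-120.4424  -29.6338]
[-113.9131  -30.97  ]
[-109.7556  -29.849 ]
[-103.2484  -31.1834]
[-92.8656 -31.1242]
[-82.5022 -31.0651]
[-72.1581 -31.0061]
[-65.7296 -32.3334]
[-61.8331 -30.9472]
[-55.4249 -32.2733]
[-45.1392 -32.2134]
```

The blade edge now lies at y -31 to -32, on the tick's -31.6, with the stock against the edge. Releasing.

move_arm(
  increments=[
    [0.2,0,0,-0.01,0,0,0],
    [0.4,0,0,-0.01,0,0,0],
    [0.5,0,0,0,0,0,0],
    [0.5,0,0,0,0,0,0],
    [0.5,0,0,0,0,0,0],
    [0.5,0,0,0,0,0,0],
  ],
)

```text
time_s: 25.3
ee_pos: [0.6293, -0.0121, 0.1496]
eef_rot: [2.562, 0.0, 1.413]
force: [0.1, -1.0, -0.3]
grip_width: 0.0471
grip_force: 0.0
```

move_arm(
  increments=[
    [0.5,0,0,-0.05,0,0,0],
    [0.5,0,0,-0.2,0,0,0],
    [0.5,0,0,-0.5,0,0,0],
    [0.5,0,0,-1,0,0,0],
    [0.5,0,0,-1,0,0,0],
    [0.5,0,0,0,0,0,0],
  ],
)

```text
time_s: 25.9
ee_pos: [0.5546, 0.0003, 0.2725]
eef_rot: [2.551, -0.001, 1.413]
force: [0.5, 0.2, -0.6]
grip_width: 0.0473
grip_force: 0.0
```

```bash
python3 - <<'E'
from station import ctrl
from h import *
a=ctrl.camera("side");b=ctrl.camera("top");print(ctrl.get_obs()["force"])
v=pickle.load(open("fit.pkl","rb"))[0];M=plateR(v[3],v[4]).as_matrix();n=M[:,2]
m=cv2.cvtColor(a["color"],6).astype(float)
# blade's outer lower edge: last fall through level 115 per row
def bp(u,r):
    d=a["pose"][:3,:3]@np.linalg.solve(a["K"],[u,r,1]);c=a["pose"][:3,3]-v[:3];return M.T@(c-d*(c@n)/(d@n))
u0=lambda r:335.8+(195-r)*1.53
for r in range(180,197,2):
    c0=int(u0(r))-8; print(r,m[r,c0:c0+17].astype(int),c0)
cv2.imwrite("pics/end.png",a["color"])
for r in ctrl.cut_out("large_square",a)[:2]: print(r["conf"],r["centre"],r["mask"].sum())
E
```

```text
[-0.2773  0.5947 -0.6432]
180 [138 137 132 183 221 191 133 152 145  87  46  54  56  59  62  61  63] 350
182 [139 139 139 139 139 137 139 150 137  80  42  51  57  58  60  61  61] 347
184 [139 139 139 140 141 140 144 159 148  88  47  78 106  90  56  60  60] 344
186 [139 139 139 140 141 139 146 161 150  90  50  54  60  60  61  61  60] 341
188 [139 139 139 139 140 140 146 162 151  92  50  56  59  61  61  61  59] 338
190 [138 138 137 139 140 139 147 163 152  94  50  56  61  61  61  61  60] 335
192 [138 138 137 137 139 138 145 161 151  94  50  56  60  62  62  61  61] 332
194 [ 43  60 121 142 139 141 148 160 152  93  49  58  59  60  63  63  62] 329
196 [ 61  60  61  60  57  83 138 167 150  93  52  58  61  62  62  62  62] 326
0.91 [307.2, 249.6] 1192
0.72 [172.9, 357.0] 687
```

```bash
python3 -c "
from station import ctrl
print(ctrl.hand_in())"
```

```text
the job is handed in; nothing more can be done
None
```

I pressed the lock lever to its stop, laid the large square on the plate and let go of it, and handed the job in at about 26 s. By my camera measurement the blade's outer edge is within about 1 mm of the tick. The stock pressed evenly against the upper edge before I let go. The judge returned no score.

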